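Slip check of a culture dish on a sprung tilt stage

TASK

Do the slip check on the culture dish that stands on the spring-backed tilt stage: with the fingertips press the round blue pad at the plate's corner down until the blue pointer stands at the red index on the arc scale, without going clearly past it, hold it there for a good second, then let go so that the plate springs back level with the dish still standing in its place. Just press: do not touch or pick up the dish, do not shift the red index, and leave the bottles and the dish stack around the stage undisturbed.

Things in the scene. Friction and masses are not known exactly. Their poses are not given: they have to be found in the camera images.
- stage: Tilt stage, fixed to the bench: aluminium base 250 x 190 x 14 mm (x from -115 to +135 mm, y +-95 mm). Origin at bench height, z up. The hinge axis runs along its x at y = +70 mm. From there a white sprung plate reaches to the -y side (free edge at y = -80 mm), with a coil spring under each free corner. A dark stop bracket, 24 mm wide, top 84 mm high, hooks over the middle of the free edge
- hinge (a point): Mid-length of the plate's hinge axis, 70 mm above the bench; fixed. The axis lies along this point's x. Dark hinge blocks at x = -91 and +91 mm
- tilt_plate (a joint): Tilt of the plate and of the blue pointer fixed to it, rad: 0 = level, pointer at the scale's 0 (rest); grows as the pad is pressed down, hard stop at 0.34. Equals the pointer's angle on the scale. The pad needs about 3.5 N to start and 3.5 N more per 0.1 rad, plus about 2 N at 30 mm/s (damped). Let go, it returns to 0 by itself in under a second
- pad_top (a point): Centre of the top of the round blue press pad, where the fingertips press; 81 mm above the bench when level. The pad is 30 mm across and 6 mm high, on the plate's corner at the stage's -x, -y side (stage x = -62, y = -57 mm when level), 127 mm from the hinge axis; it sinks by about 127 mm x sin(tilt). The rules call the pad tilt_plate_c0
- index (a joint): Angle at which the red index is set on the arc scale, rad, same zero and sense as the plate's tilt: the pointer stands at the index when both values are equal. Set between 0.12 and 0.23; held by friction
- index_tip (a point): Point of the red index (a red clip 4 mm wide that straddles the arc), 119 mm from the hinge axis at stage x = +112 mm. This point's y axis lies along the arc, towards smaller angles
- pointer_tip (a point): Point of the blue pointer (4 mm wide, a fork straddling the arc scale), 119 mm from the hinge axis at stage x = +112 mm; coincides with the index point when the pointer stands at the index. The upright white arc, about 182 mm tall, has black marks every 2 degrees, 0 (upright above the hinge) to 20 (towards -y); 0, 10 and 20 are longer
- plate_top (a point): Centre of the plate's upper face, z out of the plate; tilts with it. Plate 160 (along x) x 138 mm, 9 mm thick with its rubber mat, top 75 mm above the bench when level
- dish: Closed clear culture dish with pink gel, 60 mm across, 14.5 mm high, 25 to 50 g, loose on the plate's rubber mat beyond the pad (at least 65 mm of plate between its side and the pad's centre). Origin at the centre of its underside
- dish_stack: Bystander: stack of five such dishes in one piece, 60 mm across, 73 mm high. Origin at the centre of its underside
- wash_bottle: Bystander: translucent white wash bottle with red cap, 62 mm across, bent spout reaching 68 mm out along its x, 206 mm high. Origin at the centre of its underside
- reagent_bottle: Bystander: amber bottle with blue cap, 58 mm across, 120 mm high. Origin at the centre of its underside
Not all that is in view belongs to the job. Leave any green or yellow look-alike of the dish alone.

How it is judged:
On the way, in this order (a step that is already met when the one before it is completed fails the run):
1. the blue pointer is held still at the red index, within one division of the scale (2 degrees), by the fingers on the blue pad (distance between pointer_tip and index_tip below 0.0042 m and contact force between the fingers and tilt_plate_c0 above 0.5 N and velocity of joint tilt_plate between -0.06 and 0.06 rad/s), for 0.6 s.
2. the pad is let go and the plate is back level (value of joint tilt_plate below 0.015 rad and contact force between the fingers and tilt_plate_c0 below 0.1 N), for 0.2 s.
At the end, for the whole second after the job is handed in: The plate is level again (tilt under 0.015 rad), the dish at rest on it within 10 mm of its starting place, the red index within 4 mm of where it was set, and the dish stack, wash bottle and reagent bottle each within 12 mm of where they stood (value of joint tilt_plate below 0.015 rad and distance of dish from where it was at the start of the episode below 0.01 m and linear speed of dish below 0.02 m/s and distance of index_tip from where it was at the start of the episode below 0.004 m and distance of each of dish_stack, wash_bottle, reagent_bottle from where it was at the start of the episode below 0.012 m); the robot touches nothing.
It fails at once if the pointer is pushed clearly past the red index (more than 9.5 mm along the arc, over two divisions) (y of pointer_tip in the frame of index_tip below -0.0095 m).
It fails at once if the dish is touched by the robot (contact force between any of the fingers, the arm and dish above 0.3 N).
It fails at once if the dish leaves the plate (z of dish in the frame of plate_top above 0.008 m).
It fails at once if the red index is shifted by more than 4 mm (distance of index_tip from where it was at the start of the episode above 0.004 m).
It fails at once if a bystander is moved or lifted by more than 12 mm (distance of any of dish_stack, wash_bottle, reagent_bottle from where it was at the start of the episode above 0.012 m).
It also fails if it takes over 40 s, if anything falls off the work surface, if the arm or the gripper's body presses on something with over 40 N, if the wrist force passes 120 N, or if a joint passes its speed limit or range.

ROBOT

A 6-joint arm with a two-finger parallel gripper is mounted at the origin on the work surface. World frame = base frame: x ahead of the robot, y to its left, z up, the work surface at z = 0. Lengths are in m, angles in rad, forces in N, time in s.
With the tool pointing down it reaches from about 0.425 to 0.95 m from the base axis. Payload 3.5 kg.
Tool frame: the origin (TCP) lies at the very end of the fingers, on their centre line; the grasp point (between the pads) lies 19 mm behind it; z points along the fingers, y is the line along which they close (so a half turn about z gives the same grasp; the last joint's range is limited). The gripper opens to 85 mm and grips with 20 to 120 N. Pads are 22 mm wide; open, the fingers measure 114 mm over their backs; the gripper's body (76 mm by 85 mm) begins 54 mm behind the grasp point. The pads swing forward as they close: fully open they stand 13 mm farther back than shut.
Start: joints at [-1.264, 0.286, 1.577, -0, 1.279, -0.15], TCP at [0.298, -0.606, 0.205] pointing down, gripper open.
Joint ranges: [-2.77, 2.77], [-0.9, 2.22], [0.21, 2.48], [-1.53, 4.67], [0.24, 2.81], [-2.84, 2.84]. Speed limits (rad/s): [2.79, 2.79, 3.14, 3.14, 3.14, 3.14].

INTERFACE

Orientations are given as a unit quaternion [w, x, y, z].
In Python, from station import env, get_image, camera_params gives the robot as it stands.
- The arm moves only by the tool send_rows, never from a script. Its argument "series" is a list of rows, each a list of 3 entries, a list of its own where there are three numbers: the turn, a rotation vector about the tool's x, y, z in degrees, then the shift along the tool's x, y, z in mm, then the finger opening in mm, from 0 to 85.4. In form: [[[rx, ry, rz], [tx, ty, tz], grip], ...]. A call has exactly 10 rows; each row is the pose to reach, as a shift and turn from the pose commanded when the call began, along the tool's axes at that moment; what a row does not reach only later rows make up. A row lasts 1/10 s, in which the tool goes at most 50 mm and 8.59 degrees, less where a joint would pass 70% of its speed; a pose out of reach is approached as far as the arm can. A call with a gripper value outside its range is refused whole. The fingers move at their own pace and stop on an object; "grip_force" is the grip in N (left out, the last holds). Time passes only in rows, so rows that repeat a pose let the fingers close, or fill a call up. It gives the time, the measured TCP pose, the force, the opening and the grip force at its end, in the units of the state.
- env.state(): the state, without advancing time (a new reading comes with each control period).
- get_image(name): name is "side" or "top"; returns the picture (400x640x3 uint8, blue, green, red); there is no depth.
- camera_params(name): a dict with "intrinsics" (3x3 intrinsics, pixels), "R" (3x3) and "t" (3): a world point X has camera coordinates R X + t. Camera axes: x right, y down, z forward; pixel columns grow to the right and rows downward; lengths in m; the calibration is good to about 2 mm. A picture is of the moment at which its call begins. camera_params takes no time and is no camera call.
- env.sign_off(): hands the job in; it is judged then, once.
The state is a dict: "time": time; "q": joint angles; "qvel": joint speeds; "joint_efforts": joint torques, N m; "tcp_pos": TCP position; "ee_rot": TCP orientation; "contact_force": force on the tool from outside, world axes, zero at the start; "ft_torque": the same for the moment, N m; "grip_width": finger opening in m; "grasp_force": force on a finger pad.
Only numpy, scipy, OpenCV 4.12 (cv2) and the standard library are available. Lean on these libraries where they do the work, as an engineer would, in place of code of your own. Each camera call takes 0.05 s, during which the arm holds its last target. There are 200 camera calls.

## Working session

There is one attempt and no reset: what is moved stays moved. The work goes in short steps, Python scripts to look and compute and a tool call to move; the robot and the scene stay as the last step left them, time stands still between calls to the robot, and variables do not carry over. Pictures are saved under pics/ and viewed, at most 13 in all, crops included, and the job is handed in when it is done.

Besides the shell and the picture viewer there is one more tool, called as name(argument=value, ...) on one line, values as JSON. send_rows: Moves the arm, as the interface text tells. Its arguments: {"type":"object","properties":{"series":{"type":"array","items":{"type":"array"}},"grip_force":{"type":"number"}},"required":["series"]}

```bash
mkdir -p pics; python3 - <<'E'
from station import env,get_image,camera_params
import cv2
for n in("side","top"):
    cv2.imwrite(f"pics/{n}0.png",get_image(n)); p=camera_params(n); print(n,p["intrinsics"],p["R"],p["t"])
s=env.state();print(s["tcp_pos"],s["ee_rot"],s["contact_force"],s["time"])
E
```

```text
side [[453.32716627   0.         317.66437669]
 [  0.         453.32716627 202.45350319]
 [  0.           0.           1.        ]] [[-0.85909377 -0.51174875  0.00843329]
 [-0.30508441  0.49878886 -0.81125408]
 [ 0.41095183 -0.69951618 -0.58463297]] [0.52753755 0.2402684  0.77266552]
top [[502.86014118   0.         311.34523055]
 [  0.         502.86014118 198.27692087]
 [  0.           0.           1.        ]] [[-0.01094782 -0.999936   -0.00285492]
 [-0.99409278  0.01119207 -0.10795501]
 [ 0.10798005  0.00165619 -0.99415168]] [0.04414877 0.62432065 1.08246815]
[ 0.29756478 -0.60513754  0.20354379] [-1.09349362e-03  9.74024202e-01  2.26441273e-01 -8.71007414e-05] [ 0.24514705 -0.81694143  0.43771825] 0.1
```

View pics/side0.png

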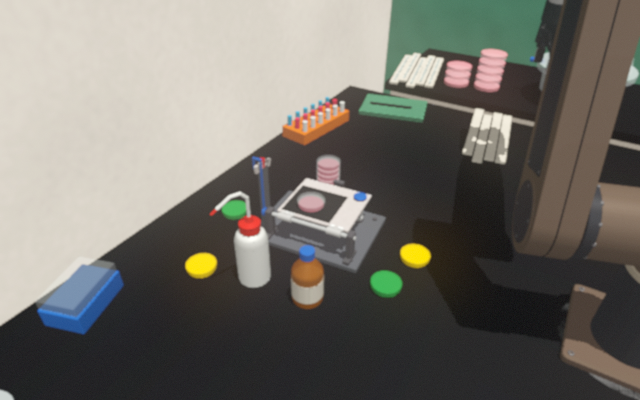

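View pics/top0.png

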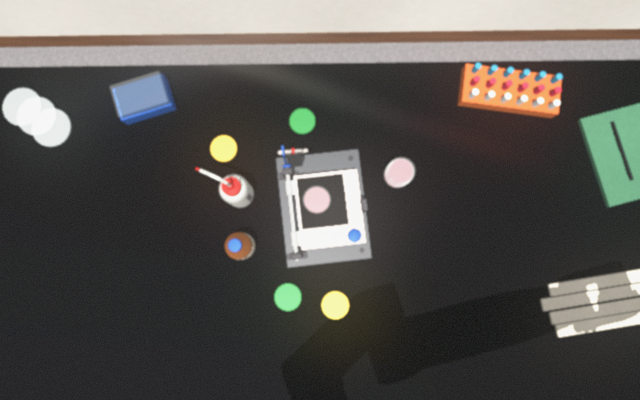

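```bash
python3 - <<'E'
import cv2,numpy as np
a=cv2.imread("pics/top0.png")[135:275,265:385]; b=cv2.imread("pics/side0.png")[145:265,245:390]
A=cv2.resize(a,None,fx=4,fy=4,interpolation=3)[:560]; cv2.imwrite("pics/topc.png",A)
cv2.imwrite("pics/sidec.png",cv2.resize(b,None,fx=5,fy=5,interpolation=3))
E
```

```text
(no output)
```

View pics/topc.png

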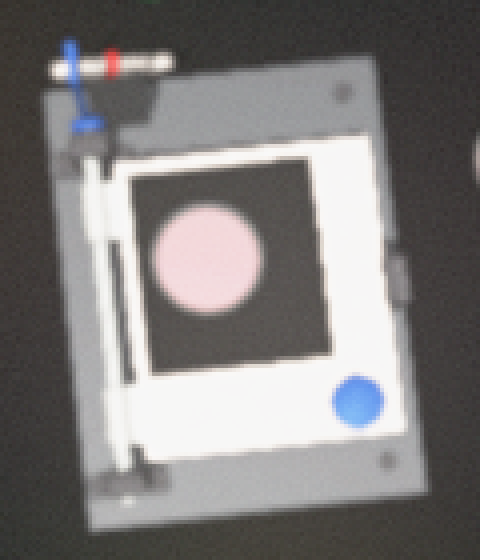

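View pics/sidec.png

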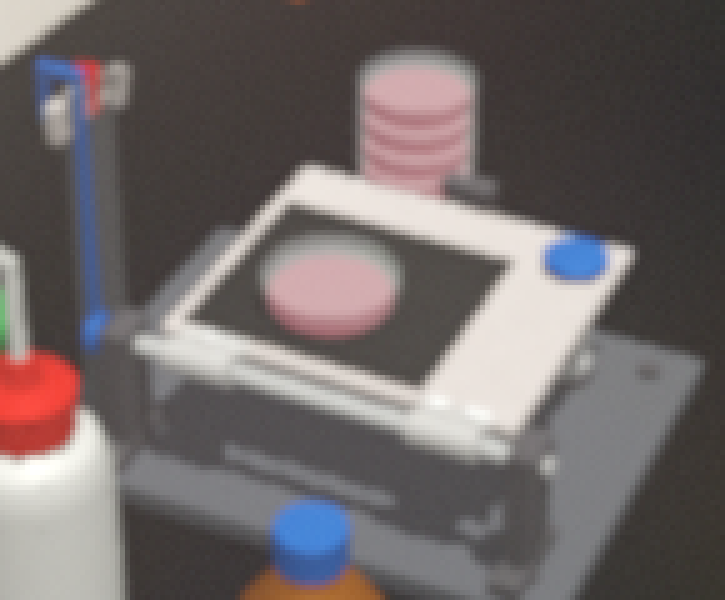

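```bash
cat > h.py <<'E'
from station import env,get_image,camera_params
import numpy as np, cv2
from scipy.spatial.transform import Rotation as Ro
def ray(n,u,v):
    p=camera_params(n);K,R,t=map(np.array,(p["intrinsics"],p["R"],p["t"]))
    return -R.T@t, R.T@np.linalg.solve(K,[u,v,1])
def atz(n,u,v,z):
    c,d=ray(n,u,v); return c+d*(z-c[2])/d[2]
def proj(n,X):
    p=camera_params(n);x=p["intrinsics"]@(p["R"]@X+p["t"]);return x[:2]/x[2]
def tool(s=None):
    s=s or env.state();w,x,y,z=s["ee_rot"];return s["tcp_pos"],Ro.from_quat([x,y,z,w])
E
python3 - <<'E'
from h import *
np.set_printoptions(precision=4,suppress=True)
T=lambda x,y,z:atz("top",265+x/4-.4,135+y/4-.4,z)
pad=T(358,401,.081);print("pad top",pad,"side",atz("side",245+576/5-.4,145+256/5-.4,.081))
c=[T(*p,.014) for p in((44,92),(375,56),(428,492),(90,531))];print(c)
print([np.linalg.norm(c[i]-c[i-1]) for i in range(4)])
e=(c[0]-c[3]+c[1]-c[2])/2;yaw=np.arctan2(e[1],e[0]);print("yaw",yaw)
ex=np.array([np.cos(yaw),np.sin(yaw),0]);ey=np.array([-ex[1],ex[0],0])
O=sum(c)/4-.010*ex;O[2]=0;print("O from base",O,"from pad",pad+.062*ex+.057*ey)
for P in(pad,): print("pad in stage",(P-O)@ex,(P-O)@ey)
# predicted pixels of the scale
O2=pad+.062*ex+.057*ey;O2[2]=0
for a in np.arange(0,.25,.035):
    X=O2+.112*ex+(.07-.119*np.sin(a))*ey+np.array([0,0,.07+.119*np.cos(a)])
    t=proj("top",X);s=proj("side",X);print(round(a,3),(t-[265,135]+.4)*4,(s-[245,145]+.4)*5)
p,R=tool();print(p,R.as_matrix(), "d to pad in tool mm",R.inv().apply(pad+[0,0,.04]-p)*1000)
# yaw needed: tool x to stage -x or so
x=R.as_matrix()[:,0];print("tool x heading deg",np.degrees(np.arctan2(x[1],x[0])),"stage",np.degrees(yaw))
E
```

```text
pad top [ 0.5411 -0.0522  0.081 ] side [ 0.5383 -0.0496  0.081 ]
[array([0.7211, 0.1177, 0.014 ]), array([ 0.7398, -0.0713,  0.014 ]), array([ 0.4923, -0.0957,  0.014 ]), array([0.4728, 0.0929, 0.014 ])]
[np.float64(0.24954135940265287), np.float64(0.18998219825734738), np.float64(0.24868076790153487), np.float64(0.18960945589418976)]
yaw 0.09879641347912221
O from base [0.5966 0.0099 0.    ] from pad [0.5971 0.0107 0.081 ]
pad in stage -0.06135895713698047 -0.056304791310254905
0.0 [72.0504 62.7561] [57.3622 80.7727]
0.035 [80.6415 61.8519] [62.9406 76.0673]
0.07 [89.2356 61.0105] [68.4986 71.7213]
0.105 [97.8183 60.2333] [74.0282 67.7374]
0.14 [106.3754  59.5215] [79.5215 64.1175]
0.175 [114.8925  58.8762] [84.9709 60.8628]
0.21 [123.3556  58.2983] [90.3691 57.9738]
0.245 [131.7509  57.7886] [95.709  55.4505]
[ 0.2976 -0.6051  0.2035] [[ 0.8974  0.4411 -0.0007]
 [ 0.4411 -0.8974  0.0021]
 [ 0.0003 -0.0022 -1.    ]] d to pad in tool mm [ 462.4403 -388.6739   83.5378]
tool x heading deg 26.175285200864078 stage 5.660617523383101
```

send_rows(series=[[[0, 0, 0], [12, -10, 0], 0], [[0, 0, 0], [35, -29, 0], 0], [[0, 0, 0], [63, -53, 0], 0], [[0, 0, 0], [92, -78, 0], 0], [[0, 0, 0], [121, -102, 0], 0], [[0, 0, 0], [150, -126, 0], 0], [[0, 0, 0], [179, -151, 0], 0], [[0, 0, 0], [208, -175, 0], 0], [[0, 0, 0], [237, -199, 0], 0], [[0, 0, 0], [266, -224, 0], 0]], grip_force=20)

```text
time: 1.1
tcp_pos: [0.4379, -0.2848, 0.2046]
ee_rot: [-0.0, 0.974, 0.227, 0.0]
contact_force: [0.4, -0.7, -0.2]
grip_width: 0.0
grasp_force: 0.0
```

send_rows(series=[[[0, 0, 0], [29, -24, 0], 0], [[0, 0, 0], [58, -48, 0], 0], [[0, 0, 0], [87, -73, 5], 0], [[0, 0, 0], [116, -97, 15], 0], [[0, 0, 0], [143, -120, 28], 0], [[0, 0, 0], [167, -141, 44], 0], [[0, 0, 0], [183, -155, 60], 0], [[0, 0, 0], [192, -162, 75], 0], [[0, 0, 0], [196, -165, 83], 0], [[0, 0, 0], [196, -165, 83], 0]])

```text
time: 2.1
tcp_pos: [0.5396, -0.0524, 0.1202]
ee_rot: [-0.001, 0.974, 0.227, -0.001]
contact_force: [-0.2, -0.7, 1.0]
grip_width: -0.0002
grasp_force: 0.0
```

```bash
python3 - <<'E'
from h import *
p,R=tool();s=env.state();print(p,s["time"],s["contact_force"],s["grip_width"],R.as_matrix())
print(R.inv().apply(np.array([.5405,-.0515,.081])-p)*1000)
a=get_image("side");cv2.imwrite("pics/side1.png",a)
cv2.imwrite("pics/side1c.png",cv2.resize(a[105:255,240:400],None,fx=4,fy=4,interpolation=3))
E
```

```text
[ 0.53962628 -0.05237043  0.12017769] 2.1 [-0.19270426 -0.67999486  0.98844904] -0.00017342013761010826 [[ 8.97205891e-01  4.41600907e-01 -3.19811805e-03]
 [ 4.41605066e-01 -8.97209270e-01  7.00307338e-04]
 [-2.56012480e-03 -2.04062500e-03 -9.99994641e-01]]
[ 1.26858675 -0.31517308 39.1752926 ]
```

View pics/side1c.png

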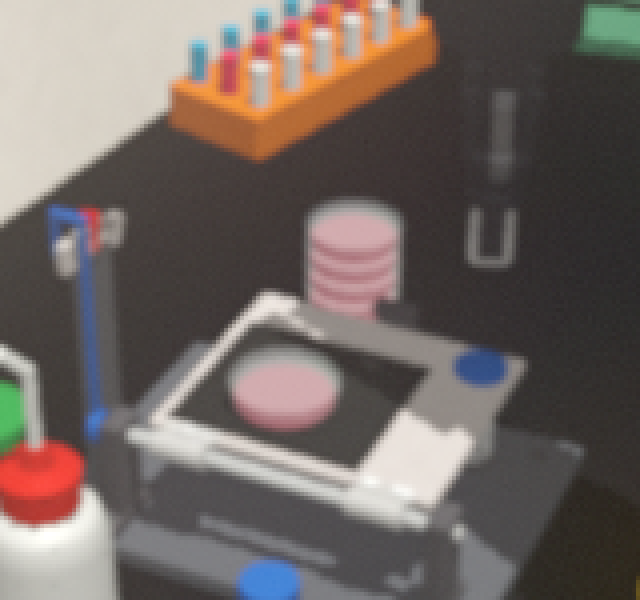

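send_rows(series=[[[0, 0, 0], [0, 0, 12], 0], [[0, 0, 0], [0, 0, 24], 0], [[0, 0, 0], [0, 0, 32], 0], [[0, 0, 0], [0, 0, 36], 0], [[0, 0, 0], [0, 0, 39], 0], [[0, 0, 0], [0, 0, 42], 0], [[0, 0, 0], [0, 0, 45], 0], [[0, 0, 0], [0, 0, 48], 0], [[0, 0, 0], [0, 0, 50], 0], [[0, 0, 0], [0, 0, 50], 0]])

```text
time: 3.15
tcp_pos: [0.5406, -0.0528, 0.0715]
ee_rot: [-0.0, 0.974, 0.226, -0.0]
contact_force: [-0.3, 0.4, -0.9]
grip_width: -0.0001
grasp_force: 0.0
```

```bash
cat >> h.py <<'E'
def look(k):
    p,R=tool();s=env.state();print(p,s["time"],s["contact_force"],"tilt est",np.arcsin((.081-p[2])/.127))
    for n,(y0,x0) in(("top",(140,275)),("side",(150,245))):
        a=get_image(n)
        c=a[y0:y0+30,x0:x0+40] 
        b,g,r=[c[...,i].astype(int) for i in range(3)]
        for nm,w in(("blue",b-np.maximum(r,0)),("red",r-np.maximum(b,g))):
            m=np.clip(w-50,0,None); yy,xx=np.nonzero(m); print(n,nm,len(xx),xx.min(initial=99)+x0,xx.max(initial=0)+x0,(m[yy,xx]@xx)/m.sum()+x0,(m[yy,xx]@yy)/m.sum()+y0)
        if n=="top": T=c
        else: S=a[145:220,245:285]
    o=np.hstack([cv2.resize(T,(400,300),interpolation=3),cv2.resize(S,(160*2,300*2),interpolation=3)[:300]]);cv2.imwrite(f"pics/look{k}.png",o)
E
python3 -c "
from h import *
look(1)"
```

```text
[ 0.5406091  -0.05281285  0.0715285 ] 3.15 [-0.29115163  0.41008677 -0.91738355] tilt est 0.07464802660493694
top blue 70 281 290 284.17050520059433 156.8569836552749
top red 25 291 294 292.66112956810633 149.99501661129568
side blue 57 252 262 256.8002028397566 161.33569979716023
side red 27 261 264 262.98096304591263 159.90817469204927
```

View pics/look1.png

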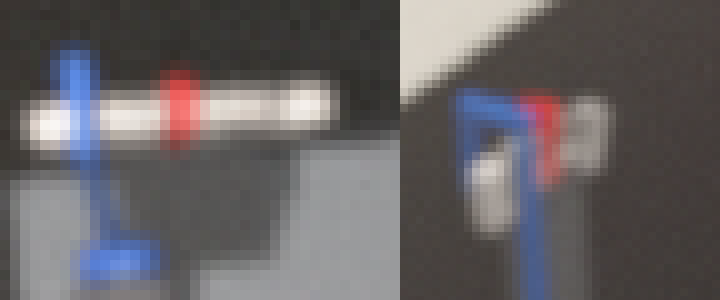

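```bash
python3 - <<'E'
from h import *
print("expected tip px at look 1 before",proj("side",np.array([.5396,-.0524,.1202])))
a=get_image("side");p,R=tool();print(p,proj("side",p),proj("side",np.array([.5405,-.0515,.081])))
t=get_image("top");print(proj("top",p))
A=cv2.resize(a[150:230,320:400],(400,400),interpolation=3);B=cv2.resize(t[195:275,315:395],(400,400),interpolation=3)
cv2.imwrite("pics/pad2.png",np.hstack([A,B]))
E
```

```text
expected tip px at look 1 before [360.97777244 179.80385538]
[ 0.54093821 -0.05286444  0.07199834] [359.10257143 198.08416843] [359.25878126 195.06490614]
[354.08787671 235.06144616]
```

View pics/pad2.png

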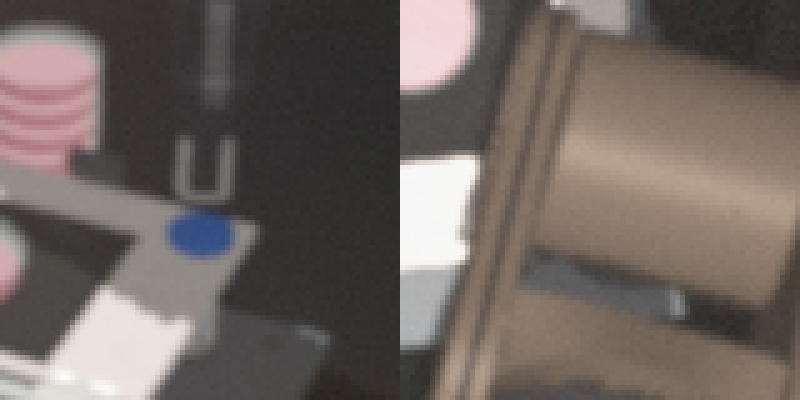

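The fingers (light U outline, side px (361,190)) end just above the blue pad (360,197), untouched and pointer still at 0. So the real tips sit higher than the TCP reading suggests, and I go down in guarded steps.

send_rows(series=[[[0, 0, 0], [0, 0, 1], 0], [[0, 0, 0], [0, 0, 3], 0], [[0, 0, 0], [0, 0, 5], 0], [[0, 0, 0], [0, 0, 7], 0], [[0, 0, 0], [0, 0, 8], 0], [[0, 0, 0], [0, 0, 9], 0], [[0, 0, 0], [0, 0, 10], 0], [[0, 0, 0], [0, 0, 10], 0], [[0, 0, 0], [0, 0, 10], 0], [[0, 0, 0], [0, 0, 10], 0]])

```text
time: 4.35
tcp_pos: [0.5409, -0.0529, 0.0619]
ee_rot: [0.0, 0.974, 0.226, 0.0]
contact_force: [0.4, 0.6, 0.6]
grip_width: -0.0001
grasp_force: 0.0
```

```bash
python3 - <<'E'
from h import *
look(2)
p,R=tool();a=get_image("side");print(p,proj("side",p))
cv2.imwrite("pics/pad3.png",np.hstack([cv2.resize(a[150:230,320:400],(480,480),interpolation=3),cv2.resize(a[145:225,245:295],(300,480),interpolation=3)]))
E
```

```text
[ 0.54089704 -0.0528906   0.06193082] 4.35 [0.42207269 0.63879872 0.55289263] tilt est 0.15072103317791047
top blue 71 281 290 284.1881481481482 156.86851851851853
top red 25 291 294 292.65669160432253 150.00581878636743
side blue 55 252 262 256.8042168674699 161.4086345381526
side red 27 261 264 262.9888392857143 159.88169642857142
[ 0.54088527 -0.0528849   0.06192635] [358.84462892 201.8326664 ]
```

View pics/pad3.png

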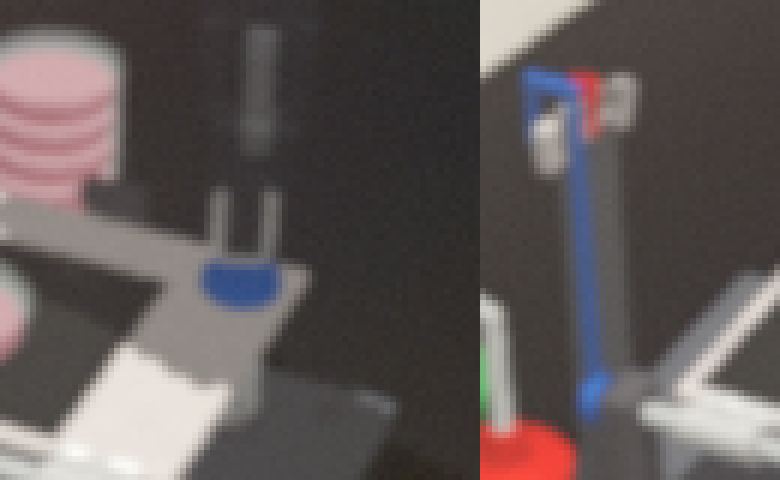

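The fingertip now overlaps the far part of the pad in view (side px row 193 against the pad centre at 196), with no force and the pointer still at 0. I continue gently.

send_rows(series=[[[0, 0, 0], [0, 0, 1], 0], [[0, 0, 0], [0, 0, 2], 0], [[0, 0, 0], [0, 0, 4], 0], [[0, 0, 0], [0, 0, 6], 0], [[0, 0, 0], [0, 0, 8], 0], [[0, 0, 0], [0, 0, 9], 0], [[0, 0, 0], [0, 0, 10], 0], [[0, 0, 0], [0, 0, 10], 0], [[0, 0, 0], [0, 0, 10], 0], [[0, 0, 0], [0, 0, 10], 0]])

```text
time: 5.5
tcp_pos: [0.5408, -0.0531, 0.052]
ee_rot: [0.0, 0.974, 0.226, -0.0]
contact_force: [-3.0, -1.8, 4.8]
grip_width: 0.0002
grasp_force: 2.4
```

```bash
python3 - <<'E'
from h import *
look(3)
p,R=tool();a=get_image("side");print(p,proj("side",p))
cv2.imwrite("pics/pad4.png",np.hstack([cv2.resize(a[150:230,320:400],(480,480),interpolation=3),cv2.resize(a[145:225,245:295],(300,480),interpolation=3)]))
E
```

```text
[ 0.5407859  -0.05305222  0.05199856] 5.5 [-2.95750586 -1.81751357  4.77127136] tilt est 0.2303906056759872
top blue 69 282 290 284.8180484225972 156.6177549523111
top red 25 291 294 292.65583333333336 150.02583333333334
side blue 55 253 262 257.65980392156865 161.61470588235295
side red 21 262 264 263.40625 160.44485294117646
[ 0.540807   -0.05301193  0.05195485] [358.62441608 205.47967018]
```

```bash
cat >> h.py <<'E'
def gap(a):
    c=a[143:154,275:315].astype(int);b,g,r=c[...,0],c[...,1],c[...,2]
    f=lambda w:(lambda m:(m.sum(0)@np.arange(275,315))/m.sum())(np.clip(w-40,0,None))
    return f(b-r),f(r-np.maximum(b,g))
def meas():
    s=env.state();B,Rd=gap(get_image("top"));B0,R0=gap(cv2.imread("pics/top0.png"))
    print("t",s["time"],"z",s["tcp_pos"][2],"F",np.round(s["contact_force"],1),"blue,red",B,Rd,"rest",B0,R0,"tilt",(B-B0)/61.3,"index",(R0-B0)/61.3)
E
python3 -c "
from h import *
meas()"
```

```text
t 5.65 z 0.05193673723839876 F [-3.3 -0.6  4. ] blue,red 283.56720257234724 292.6460055096419 rest 282.36271870794076 292.6357435197817 tilt 0.019649002681998106 index 0.16758604913280536
```

View pics/pad4.png

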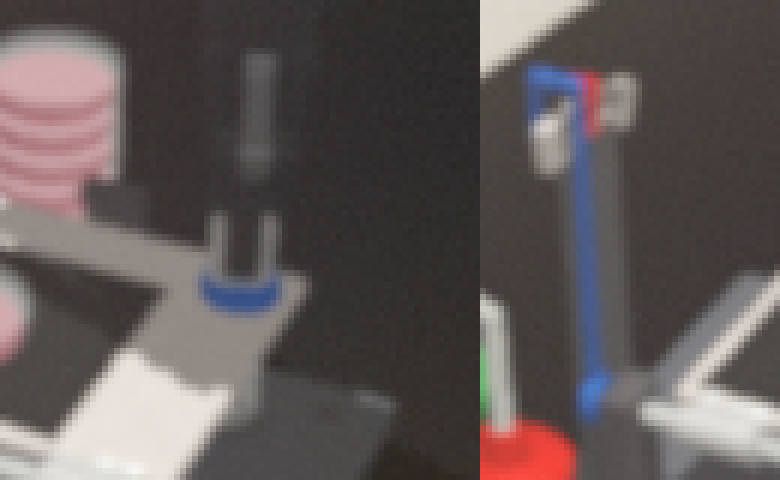

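Fingertips stand centred on the pad (side px (361,197)), and the plate is just moving: tilt about 0.02, index at about 0.168. Next I press 12 mm more.

send_rows(series=[[[0, 0, 0], [0, 0, 1], 0], [[0, 0, 0], [0, 0, 3], 0], [[0, 0, 0], [0, 0, 5], 0], [[0, 0, 0], [0, 0, 7], 0], [[0, 0, 0], [0, 0, 9], 0], [[0, 0, 0], [0, 0, 10], 0], [[0, 0, 0], [0, 0, 11], 0], [[0, 0, 0], [0, 0, 12], 0], [[0, 0, 0], [0, 0, 12], 0], [[0, 0, 0], [0, 0, 12], 0]])

```text
time: 6.7
tcp_pos: [0.5409, -0.0533, 0.0406]
ee_rot: [0.0, 0.974, 0.227, -0.0]
contact_force: [-4.3, -1.3, 9.2]
grip_width: 0.0001
grasp_force: 4.2
```

```bash
python3 -c "
from h import *
meas()"
```

```text
t 6.7 z 0.04058360466414857 F [-4.3 -1.3  9.2] blue,red 289.36623215394167 292.9070373588184 rest 282.36271870794076 292.6357435197817 tilt 0.11424981151714371 index 0.16758604913280536
```

send_rows(series=[[[0, 0, 0], [0, 0, 1], 0], [[0, 0, 0], [0, 0, 2], 0], [[0, 0, 0], [0, 0, 3], 0], [[0, 0, 0], [0, 0, 4], 0], [[0, 0, 0], [0, 0, 5], 0], [[0, 0, 0], [0, 0, 5], 0], [[0, 0, 0], [0, 0, 5], 0], [[0, 0, 0], [0, 0, 5], 0], [[0, 0, 0], [0, 0, 5], 0], [[0, 0, 0], [0, 0, 5], 0]])

```text
time: 7.75
tcp_pos: [0.541, -0.0531, 0.0359]
ee_rot: [0.0, 0.974, 0.227, -0.0]
contact_force: [-4.3, -0.8, 10.5]
grip_width: 0.0003
grasp_force: 5.0
```

```bash
python3 - <<'E'
from h import *
meas()
t=get_image("top");a=get_image("side")
cv2.imwrite("pics/look5.png",np.hstack([cv2.resize(t[140:165,275:315],(480,300),interpolation=3),cv2.resize(a[150:190,245:285],(300,300),interpolation=3)]))
E
```

```text
t 7.75 z 0.035913421664128045 F [-4.3 -0.8 10.5] blue,red 291.77057057057056 nan rest 282.36271870794076 292.6357435197817 tilt 0.15347229792218267 index 0.16758604913280536h.py:26: RuntimeWarning: invalid value encountered in scalar divide
  f=lambda w:(lambda m:(m.sum(0)@np.arange(275,315))/m.sum())(np.clip(w-40,0,None))
```

View pics/look5.png

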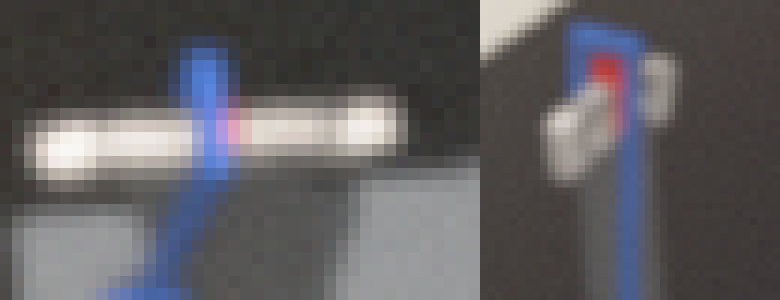

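The blue fork straddles the red index, with only a thin red sliver visible past it (top px about 294). I press 1.5 mm more and hold.

send_rows(series=[[[0, 0, 0], [0, 0, 0.8], 0], [[0, 0, 0], [0, 0, 1.5], 0], [[0, 0, 0], [0, 0, 1.5], 0], [[0, 0, 0], [0, 0, 1.5], 0], [[0, 0, 0], [0, 0, 1.5], 0], [[0, 0, 0], [0, 0, 1.5], 0], [[0, 0, 0], [0, 0, 1.5], 0], [[0, 0, 0], [0, 0, 1.5], 0], [[0, 0, 0], [0, 0, 1.5], 0], [[0, 0, 0], [0, 0, 1.5], 0]])

```text
time: 8.9
tcp_pos: [0.5409, -0.0531, 0.0345]
ee_rot: [0.0, 0.974, 0.227, -0.0]
contact_force: [-4.9, -1.1, 10.1]
grip_width: 0.0001
grasp_force: 5.2
```

```bash
python3 -W ignore -c "
from h import *
meas()"
```

```text
t 8.9 z 0.034472804466443054 F [-4.9 -1.1 10.1] blue,red 292.737049827331 nan rest 282.36271870794076 292.6357435197817 tilt 0.16923868057732894 index 0.16758604913280536
```

send_rows(series=[[[0, 0, 0], [0, 0, 0], 0], [[0, 0, 0], [0, 0, 0], 0], [[0, 0, 0], [0, 0, 0], 0], [[0, 0, 0], [0, 0, 0], 0], [[0, 0, 0], [0, 0, 0], 0], [[0, 0, 0], [0, 0, 0], 0], [[0, 0, 0], [0, 0, 0], 0], [[0, 0, 0], [0, 0, 0], 0], [[0, 0, 0], [0, 0, 0], 0], [[0, 0, 0], [0, 0, 0], 0]])

```text
time: 9.95
tcp_pos: [0.5409, -0.053, 0.0345]
ee_rot: [0.0, 0.974, 0.227, -0.0]
contact_force: [-5.1, -0.9, 9.8]
grip_width: 0.0002
grasp_force: 5.2
```

Pointer is on the index (0.169 against 0.168) and was held still over 1.5 s. I release smoothly at about 30 mm/s.

send_rows(series=[[[0, 0, 0], [0, 0, -2], 0], [[0, 0, 0], [0, 0, -5], 0], [[0, 0, 0], [0, 0, -8], 0], [[0, 0, 0], [0, 0, -11], 0], [[0, 0, 0], [0, 0, -14], 0], [[0, 0, 0], [0, 0, -17], 0], [[0, 0, 0], [0, 0, -20], 0], [[0, 0, 0], [0, 0, -24], 0], [[0, 0, 0], [0, 0, -30], 0], [[0, 0, 0], [0, 0, -38], 0]])

```text
time: 10.95
tcp_pos: [0.5404, -0.0524, 0.071]
ee_rot: [-0.001, 0.974, 0.226, -0.0]
contact_force: [0.9, -0.4, -0.1]
grip_width: 0.0
grasp_force: 0.0
```

send_rows(series=[[[0, 0, 0], [0, 0, -10], 0], [[0, 0, 0], [0, 0, -22], 0], [[0, 0, 0], [0, 0, -34], 0], [[0, 0, 0], [0, 0, -44], 0], [[0, 0, 0], [0, 0, -50], 0], [[0, 0, 0], [0, 0, -50], 0], [[0, 0, 0], [0, 0, -50], 0], [[0, 0, 0], [0, 0, -50], 0], [[0, 0, 0], [0, 0, -50], 0], [[0, 0, 0], [0, 0, -50], 0]])

```text
time: 11.95
tcp_pos: [0.5405, -0.0528, 0.1208]
ee_rot: [-0.0, 0.974, 0.226, -0.0]
contact_force: [-0.3, 0.1, -0.2]
grip_width: 0.0004
grasp_force: 0.0
```

```bash
python3 - <<'E'
from h import *
meas()
a=get_image("side");print(np.abs(a[145:265,245:340].astype(int)-cv2.imread("pics/side1.png")[145:265,245:340]).max(2).mean())
cv2.imwrite("pics/end.png",cv2.resize(a[105:255,240:400],None,fx=4,fy=4,interpolation=3))
E
```

```text
t 11.95 z 0.12077440639271872 F [-0.3  0.1 -0.2] blue,red 282.3712172158709 292.6409556313993 rest 282.36271870794076 292.6357435197817 tilt 0.00013863797602188974 index 0.16758604913280536
1.6021929824561403
```

View pics/end.png

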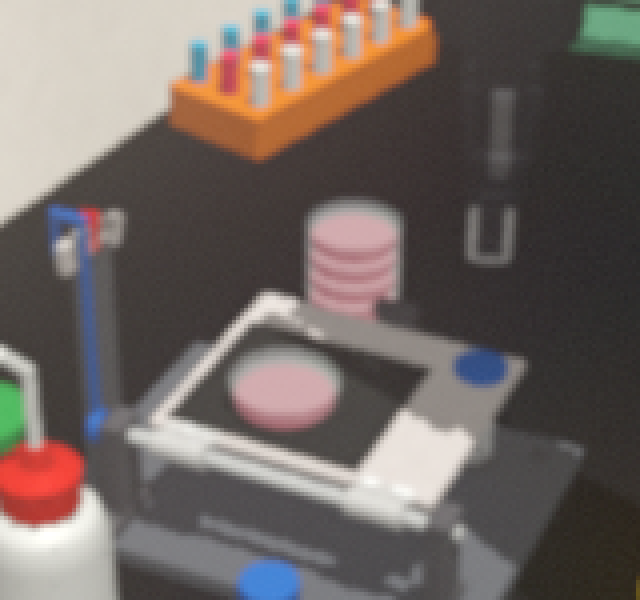

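Plate level, dish (crop px 285,390), index and bystanders are where they were, and the fingers are clear of the pad.

```bash
python3 -c "
from station import env
print(env.sign_off())"
```

```text
the job is handed in; nothing more can be done
None
```

The slip check is done and handed in at about 12 s: the pointer was held at the red index (about 0.169 against 0.168 rad) for over 1 s, the plate sprang back level, and the last pictures show the dish, index and bystanders where they started; the sign-off gave no verdict.

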